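Find the socket that fits the seat nut

ROBOT

A 6-joint arm with a two-finger parallel gripper is mounted at the origin on the work surface. World frame = base frame: x ahead of the robot, y to its left, z up, the work surface at z = 0. Lengths are in m, angles in rad, forces in N, time in s.
With the tool pointing down it reaches from about 0.375 to 0.975 m from the base axis. Payload 3.8 kg.
Tool frame: the origin (TCP) lies midway between the tips of the shut fingers; the grasp point (between the pads) lies 19 mm behind it; z points along the fingers, y is the line along which they close (so a half turn about z gives the same grasp; the last joint's range is limited). The gripper opens to 88 mm and grips with 3 to 60 N. Pads are 18 mm wide; open, the fingers measure 123 mm over their backs; the gripper's body (75 mm by 187 mm) begins 45 mm behind the grasp point.
Start: joints at [-1.346, 0.264, 1.604, -0, 1.274, -0.037], TCP at [0.175, -0.652, 0.239] pointing down, gripper open.
Joint ranges: [-2.63, 2.63], [-0.94, 2.18], [0.31, 2.57], [-1.31, 4.45], [0, 2.66], [-2.55, 2.55]. Speed limits (rad/s): [2.57, 2.57, 3.14, 3.14, 3.14, 3.14].

INTERFACE

Orientations are given as [roll, pitch, yaw] about the fixed x, y, z axes, in that order (R = Rz(yaw) Ry(pitch) Rx(roll)).
In Python, from bench import env, cams, nets gives the robot as it stands. The module is installed in compiled form; this text tells all that it offers.
- The arm moves only by the shell command python3 -m inch 'ROWS' [FORCE]. ROWS is JSON, a list of rows, each an object with "translation": the shift along the tool's x, y, z in m, a list of three; "turn": the turn, a rotation vector about the tool's x, y, z in degrees, a list of three; "gripper": the closure, from -1 (fully open) to 1 (shut). In form: [{"translation": [tx, ty, tz], "turn": [wx, wy, wz], "gripper": gripper}, ...]. A call has 1 to 8 rows; each row is the pose to reach, as a shift and turn from the pose commanded when the call began, along the tool's axes at that moment; what a row does not reach only later rows make up. A row lasts 1/10 s, in which the tool goes at most 50 mm and 8.59 degrees, less where a joint would pass 70% of its speed; a pose out of reach is approached as far as the arm can. A call with a gripper value outside its range is refused whole. The fingers move at their own pace and stop on an object; FORCE is the grip in N (left out, the last holds). Time passes only in rows, so rows that repeat a pose let the fingers close. It gives the time, the measured TCP pose, the force, the opening and the grip force at its end, in the units of the state.
- env.state(): the state, without advancing time (a new reading comes with each control period).
- cams.grab_frame(name): name is "scene" or "top" or "wrist"; returns a dict with "frame" (400x640x3 uint8, red, green, blue), "fx", "fy", "cx", "cy" (pixels), "camera_from_world" (4x4, takes a point from world to camera coordinates). Camera axes: x right, y down, z forward; pixel columns grow to the right and rows downward; lengths in m; the calibration is good to about 2 mm. A picture is of the moment at which its call begins. There is no depth.
- env.job_done(): hands the job in; it is judged then, once.
Trained networks look in a picture, given as the dict that the camera call returned (one of the last four; its "shot" number tells which), for a name from the list of things; names that differ only in an ending like _2 or _b are one class to them, and where a whole thing is asked for, a point or a joint stands for the part that bears it (a point fixed in the world has none). Each returns a list of dicts, best first, with "conf" (0 to 1); they miss things now and then, are a little off and sometimes report something else, mostly with a low value. They report only what shows in the picture. A call takes as long as a camera call. They do not tell look-alikes from the thing itself.
- nets.masks_of(picture, name): "mask" (400x640 bool, what is visible of it) and "position" ([column, row] in pixels, amid what is visible of it).
- nets.spot_point(picture, name): "position" ([column, row] in pixels: a listed point, or the origin of a listed thing).
The state is a dict: "t": time; "qpos": joint angles; "joint_vel": joint speeds; "tau": joint torques, N m; "ee_pos": TCP position; "ee_rot": TCP orientation; "wrist_force": force on the tool from outside, world axes, zero at the start; "moment": the same for the moment, N m; "width": opening from 0.0 (shut) to 1.0 (fully open); "grasp_force": force on a finger pad.
Only numpy, scipy, OpenCV 4.12 (cv2) and the standard library are available. Lean on these libraries where they do the work, as an engineer would, in place of code of your own. Each camera call takes 0.05 s, during which the arm holds its last target. There are 200 camera calls.

TASK

On the corner of the upturned cane seat one nut is bare, and one of the three look-alike sockets standing on the bench fits it. Try them on the nut; stand any that do not fit back upright on the bench, and leave the other things on the bench where they are. Push the one that fits fully home over the nut, down onto the steel corner plate, and finish while still holding it there in the gripper.

Things in the scene. Friction and masses are not known exactly. Their poses are not given: they have to be found in the camera images.
- seat: Upturned cane seat, clamped down: dark wood frame 300 x 340 mm, rails 56 mm wide, 45 mm high. Origin on the bench straight below the bare nut, axes along the rails; the frame spans x -30 to 270 mm, y -310 to 30 mm. A 50 x 50 x 3 mm steel plate lies under the nut; the other three corners carry black rubber caps 44 mm wide, 42 mm high.
- nut_seat (a point): Foot of the bare nut: on the nut's axis, on the upper face of the steel corner plate, 48 mm above the bench; z up, two nut flats face +x and -x. The nut is fixed, one of three drawn afresh: 26 mm across flats, 12 high, stud end 15 mm above plate; 21, 11, 25 mm; 16, 10, 35 mm; top edge chamfered 3 mm. The right socket's mouth comes to rest on the plate; a wrong one stops at least 6 mm short.
- socket_a: Steel socket with fixed adapter, 0.25 kg, standing mouth down. All three look alike: round body 40 mm wide, 50 tall, then a square adapter 20 x 20, 38 mm tall (88 in all) to grip. Origin: centre of the mouth; z up its axis; adapter sides face x and y. Hexagonal bore: 28 mm across flats, 18 deep, flats facing +x and -x; fits only the 26 mm nut.
- socket_b: Steel socket with fixed adapter, 0.25 kg, standing mouth down. All three look alike: round body 40 mm wide, 50 tall, then a square adapter 20 x 20, 38 mm tall (88 in all) to grip. Origin: centre of the mouth; z up its axis; adapter sides face x and y. Hexagonal bore: 23 mm across flats, 28 deep, flats facing +x and -x; fits only the 21 mm nut.
- socket_c: Steel socket with fixed adapter, 0.25 kg, standing mouth down. All three look alike: round body 40 mm wide, 50 tall, then a square adapter 20 x 20, 38 mm tall (88 in all) to grip. Origin: centre of the mouth; z up its axis; adapter sides face x and y. Hexagonal bore: 18 mm across flats, 38 deep, flats facing +x and -x; fits only the 16 mm nut.
- hammer: Bystander: hammer with blue handle, 260 mm long, lying; origin under its middle, head at +x
- screwdriver: Bystander: green-handled screwdriver, 200 mm long, 26 mm high, lying; origin under its middle, blade at +x
- wrench: Bystander: steel spanner, 180 mm long, 8 mm high, lying; origin under its middle
- tack_jar: Bystander: amber glass jar with steel lid, 56 mm diameter, 65 mm tall; origin under its centre
- spool: Bystander: wooden spool, 52 mm diameter, 55 mm tall; origin under its centre
- wedge_block: Bystander: light wooden block 90 x 40 x 28 mm lying on the seat's cane panel, 29 mm above the bench; origin under its centre
Things that resemble listed ones, but are neither listed nor needed, are in the scene too. What is shaped like the socket_b but yellow is not meant. What is shaped like the socket_a but pink is not meant.

How it is judged:
At the end, for the whole second after the job is handed in: The fitting socket covers the bare nut: mouth within 3 mm of the plate, axis within 4 mm, upright within 0.08 rad, at rest, gripped with over 2 N. The other two stand on the bench upright (0.1 rad), at rest, mouth under 8 mm up, not held (((z of socket_a in the frame of nut_seat between -0.003 and 0.003 m and horizontal distance between socket_a and nut_seat below 0.004 m and angle between socket_a's own z axis and vertical below 0.08 rad and contact force between the fingers and socket_a above 2 N and linear speed of each of socket_a, socket_b, socket_c below 0.02 m/s and height (world z) of each of socket_b, socket_c below 0.008 m and angle between each of socket_b, socket_c's own z axis and vertical below 0.1 rad and contact force between the fingers and socket_b below 0.1 N and contact force between the fingers and socket_c below 0.1 N) or (z of socket_b in the frame of nut_seat between -0.003 and 0.003 m and horizontal distance between socket_b and nut_seat below 0.004 m and angle between socket_b's own z axis and vertical below 0.08 rad and contact force between the fingers and socket_b above 2 N and linear speed of each of socket_b, socket_a, socket_c below 0.02 m/s and height (world z) of each of socket_a, socket_c below 0.008 m and angle between each of socket_a, socket_c's own z axis and vertical below 0.1 rad and contact force between the fingers and socket_a below 0.1 N and contact force between the fingers and socket_c below 0.1 N) or (z of socket_c in the frame of nut_seat between -0.003 and 0.003 m and horizontal distance between socket_c and nut_seat below 0.004 m and angle between socket_c's own z axis and vertical below 0.08 rad and contact force between the fingers and socket_c above 2 N and linear speed of each of socket_c, socket_a, socket_b below 0.02 m/s and height (world z) of each of socket_a, socket_b below 0.008 m and angle between each of socket_a, socket_b's own z axis and vertical below 0.1 rad and contact force between the fingers and socket_a below 0.1 N and contact force between the fingers and socket_b below 0.1 N))); the arm keeps its last pose, push and grip.
It fails at once if a bystander on the bench is shoved more than 30 mm away (distance of any of hammer, screwdriver, wrench, tack_jar, spool, wedge_block from where it was at the start of the episode above 0.03 m).
It also fails if it takes over 72 s, if anything falls off the work surface, if the arm or the gripper's body presses on something with over 40 N, if the wrist force passes 120 N, or if a joint passes its speed limit or range.

## Working session

There is one attempt and no reset: what is moved stays moved. The work goes in short steps, Python scripts to look and compute and a shell command to move; the robot and the scene stay as the last step left them, time stands still between calls to the robot, and variables do not carry over. Pictures are saved under pics/ and viewed, at most 10 in all, crops included, and the job is handed in when it is done.

```bash
mkdir -p pics; cat > h.py <<'E'
import numpy as np, cv2
from bench import env,cams,nets
def ray(p,uv):
    T=np.array(p["camera_from_world"]);R=T[:3,:3];c=-R.T@T[:3,3]
    d=R.T@np.array([(uv[0]-p["cx"])/p["fx"],(uv[1]-p["cy"])/p["fy"],1.]);return c,d
def atz(p,uv,z):
    c,d=ray(p,uv);return c+d*(z-c[2])/d[2]
def proj(p,X):
    T=np.array(p["camera_from_world"]);q=T[:3,:3]@np.array(X)+T[:3,3]
    return np.array([p["fx"]*q[0]/q[2]+p["cx"],p["fy"]*q[1]/q[2]+p["cy"]])
def save(p,n): cv2.imwrite("pics/"+n,p["frame"][:,:,::-1])
E
python3 - <<'E'
from h import *
np.set_printoptions(precision=4,suppress=True)
for n in ("top","scene"):
    p=cams.grab_frame(n);save(p,n+"0.png")
    print(n,ray(p,(320,200)),p["fx"])
    for k in ("socket_a","nut_seat","tack_jar","spool"):
        for r in nets.spot_point(p,k)[:6]:
            z=0.048 if k=="nut_seat" else 0
            print(k,round(r["conf"],2),np.round(r["position"],1),atz(p,r["position"],z))
s=env.state();print(s)
E
```

```text
top (array([0.3242, 0.1251, 1.2733]), array([ 0.1551, -0.0133, -0.9879])) 460.01261014199036
socket_a 0.75 [253.1 230.4] [0.4432 0.2948 0.    ]
socket_a 0.74 [236.4 200.8] [0.5271 0.3413 0.    ]
socket_a 0.67 [272.3 206.3] [0.5093 0.2414 0.    ]
socket_a 0.6 [226.5 243.7] [0.4084 0.3676 0.    ]
socket_a 0.48 [298.6 255.6] [0.3711 0.1703 0.    ]
socket_a 0.44 [310.1 223.1] [0.4598 0.137  0.    ]
nut_seat 0.81 [374.2 183.9] [ 0.5576 -0.0398  0.048 ]
nut_seat 0.56 [419.2 151.4] [ 0.6461 -0.168   0.048 ]
tack_jar 0.56 [297.3 137.1] [0.708  0.1686 0.    ]
spool 0.88 [448.3 252.7] [ 0.3689 -0.2429  0.    ]
scene (array([ 1.0067, -0.2973,  0.845 ]), array([-0.4551,  0.4007, -0.7953])) 425.1995803983763
socket_a 0.93 [294.2 156.3] [0.3649 0.1706 0.    ]
socket_a 0.81 [383.2 157.7] [0.5221 0.3538 0.    ]
socket_a 0.7 [356.7 138. ] [0.4212 0.3501 0.    ]
socket_a 0.69 [349.  175.5] [0.5099 0.239  0.    ]
socket_a 0.63 [309.  182.9] [0.4628 0.1423 0.    ]
socket_a 0.59 [346.1 151.6] [0.4413 0.2913 0.    ]
nut_seat 0.67 [278.8 194.4] [0.4755 0.0395 0.048 ]
nut_seat 0.6 [267.7 234.4] [ 0.5501 -0.047   0.048 ]
tack_jar 0.87 [382.6 241.6] [ 0.7089  0.1623 -0.    ]
spool 0.86 [158.6 241.9] [ 0.3788 -0.2379  0.    ]
{'t': 0.5, 'qpos': array([-1.3459,  0.2639,  1.6041, -0.    ,  1.2737, -0.0369]), 'joint_vel': array([ 0.0026, -0.0014, -0.0017, -0.002 ,  0.0011, -0.0004]), 'tau': array([ -0.0006, -50.1432, -35.6798,   0.0728,   0.02  ,  -0.    ]), 'ee_pos': array([ 0.1747, -0.652 ,  0.2387]), 'ee_rot': array([-3.1415,  0.    ,  0.2618]), 'wrist_force': array([ 0.0839, -0.7981,  0.2141]), 'moment': array([ 0.0481,  0.007 , -0.0011]), 'grasp_force': 0.0, 'width': 1.0003838600604342}
```

View pics/top0.png

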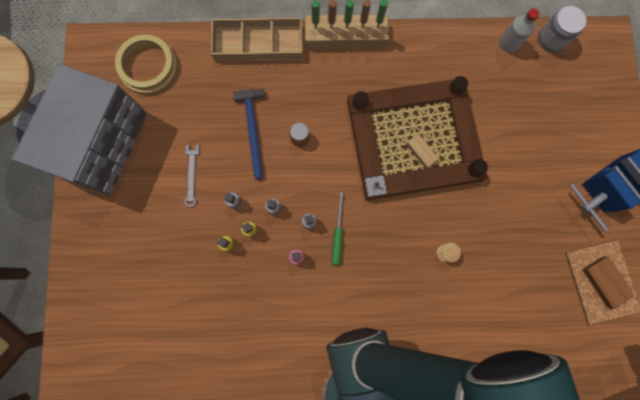

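View pics/scene0.png

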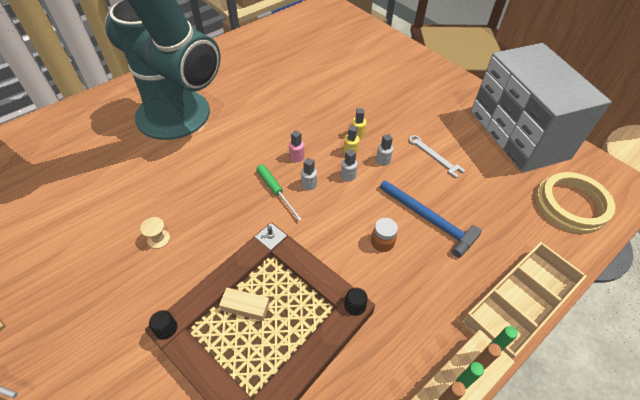

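Top view: three steel sockets stand at (233,201), (272,206) and (309,221). The look-alikes are yellow at (249,229) and (226,243), and pink at (297,257). The only steel plate with the nut is at (376,186); the other three corners have black caps. I'll confirm this in one enlarged crop.

```bash
python3 - <<'E'
from h import *
np.set_printoptions(precision=4,suppress=True)
t=cv2.imread("pics/top0.png");s=cv2.imread("pics/scene0.png")
r=lambda im,x,y,w,h,W,H:cv2.resize(im[y:y+h,x:x+w],(W,H),interpolation=cv2.INTER_CUBIC)
a=np.hstack([r(t,215,185,110,85,400,300),r(t,346,165,55,41,400,300)])
b=np.hstack([r(s,280,125,120,90,400,300),r(s,245,215,53,40,400,300)])
cv2.imwrite("pics/crop.png",np.vstack([a,b]))
p=cams.grab_frame("top")
print("nut",atz(p,(376,186),.048))
for uv in [(361,101),(459,86),(478,168)]: print("cap",atz(p,uv,.087))
for uv in [(382,288-0)]: pass
q=cams.grab_frame("scene")
for pic,n in((p,"top"),(q,"scene")):
  for m in nets.masks_of(pic,"socket_a"):
    k=m["mask"];col=pic["frame"][k].mean(0);print(n,round(m["conf"],2),np.round(m["position"]),k.sum(),col.round(), atz(pic,m["position"],.06))
E
```

```text
nut [ 0.5517 -0.0444  0.048 ]
cap [ 0.7799 -0.0086  0.087 ]
cap [ 0.8181 -0.2793  0.087 ]
cap [ 0.5872 -0.3129  0.087 ]
top 0.77 [272. 206.] 187 [91. 83. 84.] [0.5022 0.2362 0.06  ]
top 0.72 [225. 244.] 200 [105.  91.  52.] [0.4035 0.3601 0.06  ]
top 0.63 [310. 221.] 166 [95. 89. 90.] [0.4593 0.1371 0.06  ]
top 0.58 [296. 256.] 187 [119.  80.  88.] [0.3682 0.1736 0.06  ]
top 0.56 [249. 229.] 219 [110.  93.  53.] [0.4416 0.2983 0.06  ]
top 0.48 [236. 202.] 204 [89. 81. 81.] [0.5141 0.3332 0.06  ]
scene 0.97 [385. 148.] 371 [113. 111. 110.] [0.535 0.336 0.06 ]
scene 0.94 [307. 174.] 437 [122. 118. 115.] [0.4775 0.1247 0.06  ]
scene 0.7 [349. 139.] 339 [147. 132.  81.] [0.4524 0.2863 0.06  ]
scene 0.69 [349. 166.] 382 [117. 116. 114.] [0.5226 0.2217 0.06  ]
scene 0.61 [359. 124.] 275 [145. 130.  81.] [0.4288 0.3453 0.06  ]
scene 0.61 [296. 149.] 389 [144. 101. 110.] [0.3925 0.1563 0.06  ]
```

View pics/crop.png

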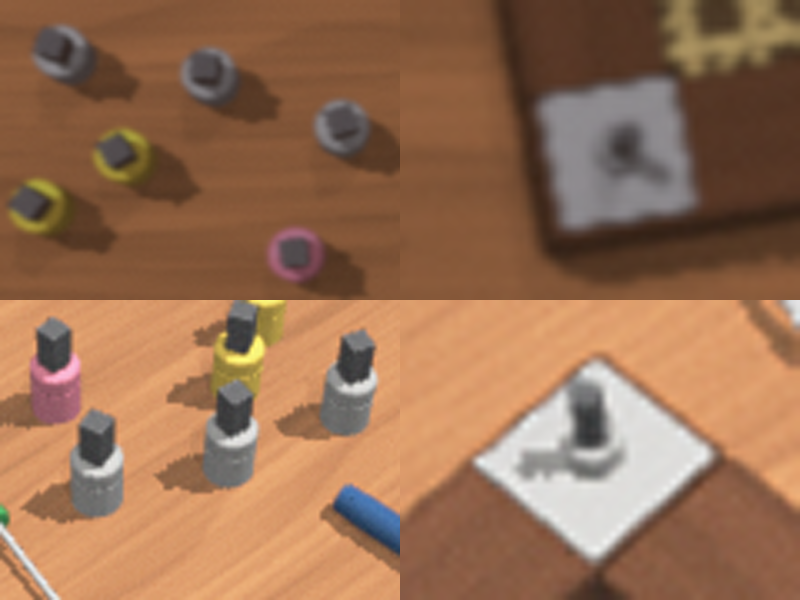

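The crop confirms the three grey steel sockets; yellow and pink are decoys. The bare nut has a tall stud (about 35 mm), so it looks like the 16 mm nut. Next I move over the sockets.

```bash
python3 -m inch '[{"translation":[0.05,-0.03,-0.02],"turn":[0,0,0],"gripper":-1},{"translation":[0.35,-0.25,-0.06],"turn":[0,0,0],"gripper":-1},{"translation":[0.35,-0.25,-0.06],"turn":[0,0,0],"gripper":-1},{"translation":[0.35,-0.25,-0.06],"turn":[0,0,0],"gripper":-1},{"translation":[0.35,-0.25,-0.06],"turn":[0,0,0],"gripper":-1},{"translation":[0.35,-0.25,-0.06],"turn":[0,0,0],"gripper":-1},{"translation":[0.35,-0.25,-0.06],"turn":[0,0,0],"gripper":-1},{"translation":[0.4,-0.4,-0.06],"turn":[0,0,0],"gripper":-1}]'
```

```text
t: 1.5
ee_pos: [0.4105, -0.3369, 0.2921]
ee_rot: [3.14, -0.002, 0.262]
wrist_force: [0.0, 0.0, -0.1]
width: 1.0
grasp_force: 0.0
```

```bash
python3 -m inch '[{"translation":[0.16,-0.25,0],"turn":[0,0,0],"gripper":-1},{"translation":[0.16,-0.25,0],"turn":[0,0,0],"gripper":-1},{"translation":[0.16,-0.25,0],"turn":[0,0,0],"gripper":-1},{"translation":[0.16,-0.25,0],"turn":[0,0,0],"gripper":-1},{"translation":[0.16,-0.25,0],"turn":[0,0,0],"gripper":-1},{"translation":[0.16,-0.25,0],"turn":[0,0,0],"gripper":-1},{"translation":[0.16,-0.25,0],"turn":[0,0,0],"gripper":-1},{"translation":[0.16,-0.25,0],"turn":[0,0,0],"gripper":-1}]'
python3 - <<'E'
from h import *
np.set_printoptions(precision=4,suppress=True)
p=cams.grab_frame("wrist");save(p,"w1.png");print(env.state()["ee_pos"],ray(p,(320,200)))
for r in nets.spot_point(p,"nut_seat"):print(r,atz(p,r["position"],.048))
import pickle;pickle.dump(p,open("w1.pkl","wb"))
E
```

```text
t: 2.3
ee_pos: [0.4981, -0.0542, 0.2912]
ee_rot: [3.141, 0.0, 0.265]
wrist_force: [-1.0, -0.9, 0.2]
width: 1.0
grasp_force: 0.0
[ 0.4979 -0.0552  0.2911] (array([ 0.5733, -0.0338,  0.4367]), array([-0.3007, -0.089 , -0.9497]))
{'position': [322.5, 121.1], 'conf': 0.83} [ 0.5516 -0.0459  0.048 ]
```

View pics/w1.png

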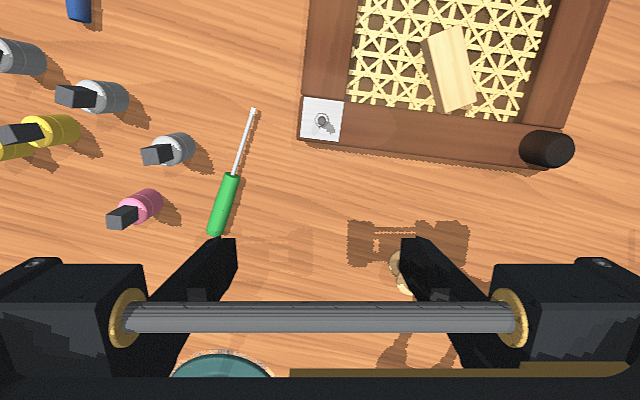

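Wrist view: the plate with the nut is at (321,121), the steel sockets at the left at (20,55), (95,97) and (168,150). Moving over the sockets.

```bash
python3 -m inch '[{"translation":[0.016,-0.28,0],"turn":[0,0,0],"gripper":-1},{"translation":[0.016,-0.28,0],"turn":[0,0,0],"gripper":-1},{"translation":[0.016,-0.28,0],"turn":[0,0,0],"gripper":-1},{"translation":[0.016,-0.28,0],"turn":[0,0,0],"gripper":-1},{"translation":[0.016,-0.28,0],"turn":[0,0,0],"gripper":-1},{"translation":[0.016,-0.28,0],"turn":[0,0,0],"gripper":-1},{"translation":[0.016,-0.28,0],"turn":[0,0,0],"gripper":-1},{"translation":[0.016,-0.28,0],"turn":[0,0,0],"gripper":-1}]'
python3 - <<'E'
from h import *
import pickle
np.set_printoptions(precision=4,suppress=True)
p=cams.grab_frame("wrist");save(p,"w2.png");print(env.state()["ee_pos"],env.state()["ee_rot"])
pickle.dump(p,open("w2.pkl","wb"))
out=[]
for m in nets.masks_of(p,"socket_a"):
    f=p["frame"];k=m["mask"];print(round(m["conf"],2),np.round(m["position"]),f[k].mean(0).round())
for r in nets.spot_point(p,"socket_a"):print(round(r["conf"],2),np.round(r["position"],1),atz(p,r["position"],0))
w=pickle.load(open("w1.pkl","rb"));f=w["frame"].astype(int)
m=((f.min(2)>150)&(f.max(2)-f.min(2)<30)).astype(np.uint8);m[:90]=0;m[150:]=0;m[:,:295]=0;m[:,350:]=0
c=max(cv2.findContours(m,0,2)[0],key=cv2.contourArea)
P=np.array([atz(w,u[0],.048)[:2] for u in c])*1000
R=cv2.minAreaRect(P.astype(np.float32));print("plate",R)
big=cv2.resize(p["frame"][0:250,100:540,::-1],(800,455),interpolation=cv2.INTER_CUBIC);cv2.imwrite("pics/w2c.png",big)
E
```

```text
t: 3.2
ee_pos: [0.4415, 0.2183, 0.291]
ee_rot: [3.141, 0.0, 0.261]
wrist_force: [-0.6, -0.5, -0.2]
width: 1.001
grasp_force: 0.0
[0.4416 0.2179 0.291 ] [3.1406 0.0002 0.2601]
0.97 [257. 148.] [159. 149.  95.]
0.96 [314. 108.] [175. 170. 169.]
0.93 [379. 160.] [154. 145. 140.]
0.83 [330. 220.] [153. 112. 123.]
0.77 [207. 156.] [145. 136.  83.]
0.67 [237.  69.] [135. 134. 135.]
0.91 [330.5 209.1] [0.3683 0.1784 0.    ]
0.88 [371.5 155.8] [0.4632 0.1429 0.    ]
0.86 [262.3 143. ] [0.4405 0.3006 0.    ]
0.73 [241.5  73.5] [0.5244 0.3465 0.    ]
plate ((553.4197998046875, -43.78514862060547), (49.27458953857422, 50.06729507446289), 8.066444396972656)
```

View pics/w2c.png

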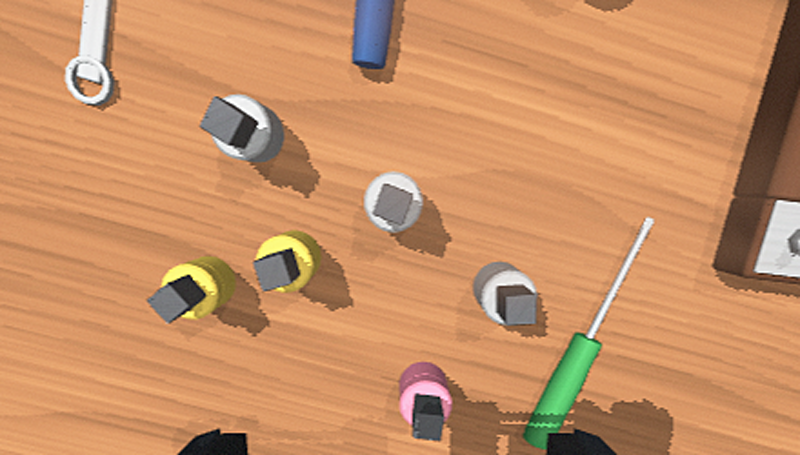

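```bash
cat > tops.py <<'E'
from h import *
def top(p,seed,z=.088,lo=9):
    f=cv2.bilateralFilter(p["frame"],5,20,3);m=np.zeros((402,642),np.uint8)
    cv2.floodFill(f.copy(),m,seed,0,(lo,)*3,(lo,)*3,4|cv2.FLOODFILL_MASK_ONLY|cv2.FLOODFILL_FIXED_RANGE)
    m=m[1:-1,1:-1];c=max(cv2.findContours(m,0,1)[0],key=cv2.contourArea)
    P=np.array([atz(p,u[0],z)[:2] for u in c])*1000
    return cv2.minAreaRect(P.astype(np.float32)),int(m.sum())
E
python3 - <<'E'
from tops import *
import pickle
p=pickle.load(open("w2.pkl","rb"))
for s in [(225,67),(316,112),(384,168),(253,148),(336,231)]:
    print(s,p["frame"][s[1],s[0]],[top(p,s,lo=l) for l in(9,16)])
E
```

```text
(225, 67) [127 132 135] [(((524.5947265625, 347.1220703125), (18.061851501464844, 19.016040802001953), 71.99591064453125), 305), (((524.53662109375, 346.9212951660156), (18.46198844909668, 19.019184112548828), 71.90877532958984), 324)]
(316, 112) [135 128 127] [(((505.1140441894531, 237.3672637939453), (20.143617630004883, 19.777708053588867), 86.19603729248047), 285), (((502.00726318359375, 237.00613403320312), (27.04039764404297, 23.52737045288086), 15.365801811218262), 339)]
(384, 168) [130 127 130] [(((463.09619140625, 140.08221435546875), (19.164804458618164, 17.56760025024414), 18.411348342895508), 226), (((463.0785217285156, 140.01942443847656), (19.237995147705078, 17.675556182861328), 18.411468505859375), 237)]
(253, 148) [126 128 128] [(((444.72772216796875, 301.4281311035156), (18.369850158691406, 18.295251846313477), 30.662212371826172), 253), (((444.4896240234375, 301.36187744140625), (18.662317276000977, 18.652835845947266), 31.4119930267334), 258)]
(336, 231) [85 87 89] [(((367.7422790527344, 175.5880584716797), (17.32628631591797, 18.155994415283203), 9.255675315856934), 163), (((367.1265563964844, 175.80946350097656), (18.716352462768555, 19.1302547454834), 9.25634765625), 192)]
```

```bash
cat > go.py <<'E'
import sys,numpy as np
from bench import env
from scipy.spatial.transform import Rotation as R
s=env.state();r=R.from_euler("xyz",s["ee_rot"])
for a in sys.argv[1:]:
    x,y,z,w=map(float,a.split(","))
    t=R.from_euler("xyz",[180,0,w],degrees=True)
    d=r.as_matrix().T@(np.array([x,y,z])-s["ee_pos"])
    print(np.round(d,4),np.round((r.inv()*t).as_rotvec(degrees=True),2),"dist",round(np.linalg.norm(d),3))
E
python3 go.py .463,.140,.15,18.4 .463,.140,.0525,18.4
```

```text
[0.0008 0.0805 0.1411] [ 0.03  0.01 -3.56] dist 0.162
[0.0008 0.0804 0.2386] [ 0.03  0.01 -3.56] dist 0.252
```

```bash
python3 -m inch '[{"translation":[0.001,0.08,0.11],"turn":[0,0,-3.5],"gripper":-0.3},{"translation":[0.001,0.08,0.11],"turn":[0,0,-3.5],"gripper":-0.3},{"translation":[0.001,0.08,0.141],"turn":[0,0,-3.5],"gripper":-0.3},{"translation":[0.001,0.08,0.141],"turn":[0,0,-3.5],"gripper":-0.3},{"translation":[0.001,0.08,0.141],"turn":[0,0,-3.5],"gripper":-0.3}]'
python3 - <<'E'
from tops import *
p=cams.grab_frame("wrist");save(p,"w3.png")
print(env.state()["ee_pos"],proj(p,(.463,.14,.088)))
for d in[(-3,0),(3,3),(0,-4),(0,0)]:
  u=tuple(int(a) for a in np.round(proj(p,(.463,.14,.088)))+d)
  print(u,p["frame"][u[1],u[0]],top(p,u,lo=12))
E
python3 go.py .463,.140,.0525,18.4
```

```text
t: 3.85
ee_pos: [0.4611, 0.1406, 0.148]
ee_rot: [-3.141, 0.005, 0.319]
wrist_force: [0.1, -0.6, 0.1]
width: 0.649
grasp_force: 0.0
[0.4628243  0.14186393 0.15028129] [319.61449647 210.62284834]
(317, 211) [138 141 145] (((463.0530700683594, 139.78607177734375), (17.831275939941406, 18.973831176757812), 18.25223159790039), 580)
(323, 214) [136 141 142] (((463.0530700683594, 139.78607177734375), (17.831275939941406, 18.973831176757812), 18.25223159790039), 580)
(320, 207) [138 138 145] (((463.0530700683594, 139.78607177734375), (17.831275939941406, 18.973831176757812), 18.25223159790039), 580)
(320, 211) [138 141 146] (((462.9546203613281, 140.08485412597656), (17.831247329711914, 19.60299301147461), 18.252901077270508), 590)
[-0.0003  0.0019  0.0978] [-0.02  0.06 -0.03] dist 0.098
```

View pics/w3.png

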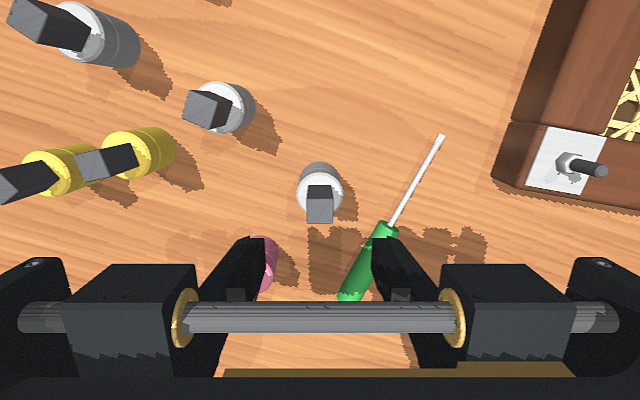

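Socket at (320,203) in the wrist view, centred between the fingers; the measurement repeats (0.463, 0.140, 18.3°). Descend and grip.

```bash
python3 -m inch '[{"translation":[0,0.002,0.045],"turn":[0,0,0],"gripper":-0.3},{"translation":[0,0.002,0.08],"turn":[0,0,0],"gripper":-0.3},{"translation":[0,0.002,0.0975],"turn":[0,0,0],"gripper":-0.3},{"translation":[0,0.002,0.0975],"turn":[0,0,0],"gripper":1},{"translation":[0,0.002,0.0975],"turn":[0,0,0],"gripper":1},{"translation":[0,0.002,0.0975],"turn":[0,0,0],"gripper":1},{"translation":[0,0.002,0.0975],"turn":[0,0,0],"gripper":1},{"translation":[0,0.002,0.0975],"turn":[0,0,0],"gripper":1}]' 45
python3 go.py .463,.140,.19,18.3 .5525,-.0445,.19,8.07
```

```text
t: 4.7
ee_pos: [0.4645, 0.141, 0.054]
ee_rot: [3.141, -0.003, 0.323]
wrist_force: [0.6, -0.8, 2.9]
width: 0.221
grasp_force: 44.4
[-0.0014  0.0005 -0.136 ] [ 0.01 -0.16  0.2 ] dist 0.136
[ 0.0249  0.2039 -0.1358] [ 0.   -0.16 10.43] dist 0.246
```

```bash
python3 -m inch '[{"translation":[0,0,-0.05],"turn":[0,0,0],"gripper":1},{"translation":[0,0,-0.1],"turn":[0,0,0],"gripper":1},{"translation":[0.01,0.03,-0.12],"turn":[0,0,3],"gripper":1},{"translation":[0.025,0.204,-0.12],"turn":[0,0,10.3],"gripper":1},{"translation":[0.025,0.204,-0.12],"turn":[0,0,10.3],"gripper":1},{"translation":[0.025,0.204,-0.12],"turn":[0,0,10.3],"gripper":1},{"translation":[0.025,0.204,-0.12],"turn":[0,0,10.3],"gripper":1},{"translation":[0.025,0.204,-0.12],"turn":[0,0,10.3],"gripper":1}]'
python3 - <<'E'
from tops import *
import pickle
np.set_printoptions(precision=4,suppress=True)
w=cams.grab_frame("wrist");save(w,"w4.png");f=w["frame"].astype(int)
s=env.state();print(s["ee_pos"],s["ee_rot"],s["wrist_force"],s["width"])
m=((f.min(2)>150)&(f.max(2)-f.min(2)<30)).astype(np.uint8)
x,y=proj(w,(.553,-.044,.048)).astype(int);print(x,y)
q=cams.grab_frame("scene");save(q,"s4.png")
a=q["frame"][170:270,200:340,::-1]
cv2.imwrite("pics/c4.png",np.vstack([cv2.resize(w["frame"][100:300,180:460,::-1],(420,300)),cv2.resize(a,(420,300),interpolation=2)]))
E
python3 go.py .5534,-.0438,.14,8.07
```

```text
t: 5.5
ee_pos: [0.5528, -0.0481, 0.1727]
ee_rot: [3.141, -0.001, 0.139]
wrist_force: [-0.5, 0.8, -0.9]
width: 0.22
grasp_force: 45.0
[ 0.5518 -0.0463  0.1724] [-3.1412  0.0006  0.1399] [-0.344   0.9016 -2.5411] 0.22232780599759774
313 187
[ 0.0023 -0.001   0.0322] [-0.05  0.06  0.03] dist 0.032
```

View pics/c4.png

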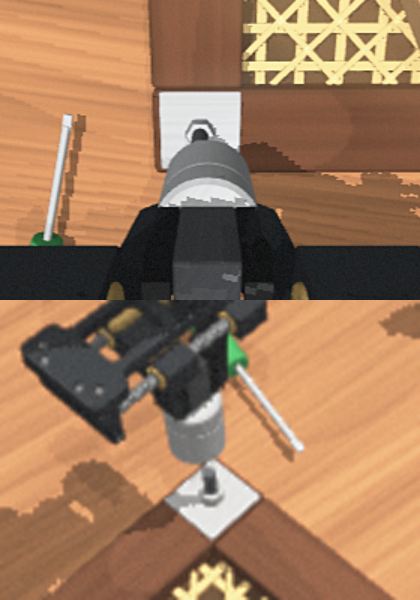

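Wrist crop: the held socket is just in front of the nut on its plate. Scene crop: it hangs above the stud. Now centre it and lower over the stud.

```bash
python3 -m inch '[{"translation":[0.002,-0.001,0.01],"turn":[0,0,0],"gripper":1},{"translation":[0.002,-0.001,0.02],"turn":[0,0,0],"gripper":1},{"translation":[0.002,-0.001,0.03],"turn":[0,0,0],"gripper":1},{"translation":[0.002,-0.001,0.037],"turn":[0,0,0],"gripper":1},{"translation":[0.002,-0.001,0.043],"turn":[0,0,0],"gripper":1},{"translation":[0.002,-0.001,0.048],"turn":[0,0,0],"gripper":1},{"translation":[0.002,-0.001,0.048],"turn":[0,0,0],"gripper":1}]'
```

```text
t: 6.3
ee_pos: [0.553, -0.0435, 0.1236]
ee_rot: [-3.141, 0.002, 0.143]
wrist_force: [-0.8, -0.6, -2.4]
width: 0.221
grasp_force: 45.0
```

```bash
python3 -m inch '[{"translation":[0,0,0.003],"turn":[0,0,0],"gripper":1},{"translation":[0,0,0.006],"turn":[0,0,0],"gripper":1},{"translation":[0,0,0.009],"turn":[0,0,0],"gripper":1},{"translation":[0,0,0.009],"turn":[0,0,0],"gripper":1}]'
```

```text
t: 6.7
ee_pos: [0.5547, -0.0437, 0.1187]
ee_rot: [3.141, -0.002, 0.143]
wrist_force: [-5.1, 1.8, 13.7]
width: 0.222
grasp_force: 45.0
```

It stops about 17 mm short, which is the 18 mm bore bottoming on the 35 mm stud: this is socket_a, wrong one. Put it back.

```bash
python3 -m inch '[{"translation":[0,0,-0.03],"turn":[0,0,0],"gripper":1},{"translation":[0,0,-0.065],"turn":[0,0,0],"gripper":1},{"translation":[0,-0.03,-0.065],"turn":[0,0,0],"gripper":1},{"translation":[0,-0.07,-0.065],"turn":[0,0,0],"gripper":1},{"translation":[0,-0.07,-0.065],"turn":[0,0,0],"gripper":1}]'; python3 go.py .463,.140,.12,18.3
```

```text
t: 7.2
ee_pos: [0.5432, 0.029, 0.1812]
ee_rot: [-3.14, -0.001, 0.146]
wrist_force: [0.0, 0.7, -2.4]
width: 0.222
grasp_force: 45.0
[-0.0633 -0.1214  0.0614] [-0.1  -0.07 -9.94] dist 0.15
```

```bash
python3 -m inch '[{"translation":[-0.063,-0.122,0.0],"turn":[0,0,-10],"gripper":1},{"translation":[-0.063,-0.122,0.0],"turn":[0,0,-10],"gripper":1},{"translation":[-0.063,-0.122,0.0],"turn":[0,0,-10],"gripper":1},{"translation":[-0.063,-0.122,0.061],"turn":[0,0,-10],"gripper":1},{"translation":[-0.063,-0.122,0.08],"turn":[0,0,-10],"gripper":1},{"translation":[-0.063,-0.122,0.1],"turn":[0,0,-10],"gripper":1},{"translation":[-0.063,-0.122,0.118],"turn":[0,0,-10],"gripper":1},{"translation":[-0.063,-0.122,0.118],"turn":[0,0,-10],"gripper":1}]'
```

```text
t: 8.0
ee_pos: [0.4615, 0.1365, 0.0599]
ee_rot: [-3.141, 0.006, 0.318]
wrist_force: [0.1, -0.2, -2.3]
width: 0.229
grasp_force: 45.0
```

```bash
python3 -m inch '[{"translation":[0,0,0.003],"turn":[0,0,0],"gripper":1},{"translation":[0,0,0.005],"turn":[0,0,0],"gripper":1},{"translation":[0,0,0.005],"turn":[0,0,0],"gripper":1}]'
```

```text
t: 8.3
ee_pos: [0.4648, 0.1375, 0.0585]
ee_rot: [3.141, -0.002, 0.317]
wrist_force: [0.2, 0.7, -2.6]
width: 0.223
grasp_force: 45.0
```

```bash
python3 -m inch '[{"translation":[0,0,0.002],"turn":[0,0,0],"gripper":1},{"translation":[0,0,0.003],"turn":[0,0,0],"gripper":1},{"translation":[0,0,0.003],"turn":[0,0,0],"gripper":1}]'
```

```text
t: 8.6
ee_pos: [0.4639, 0.1375, 0.0547]
ee_rot: [3.142, -0.0, 0.318]
wrist_force: [-0.8, 0.6, -1.9]
width: 0.226
grasp_force: 45.0
```

```bash
python3 -c "
from h import *
for i in range(3): cams.grab_frame('top');s=env.state();print(s['ee_pos'],s['wrist_force'])"
```

```text
[0.46391546 0.13744393 0.05467695] [-0.37325175 -1.34649433 -1.5683228 ]
[0.46394796 0.13748136 0.05471171] [-0.40751168 -0.85426756 -1.72590748]
[0.46392743 0.13748718 0.05467653] [-0.25935312 -0.85145007 -1.95058191]
```

```bash
python3 -m inch '[{"translation":[0,0,0.002],"turn":[0,0,0],"gripper":1},{"translation":[0,0,0.002],"turn":[0,0,0],"gripper":1},{"translation":[0,0,0.002],"turn":[0,0,0],"gripper":-0.3},{"translation":[0,0,0.002],"turn":[0,0,0],"gripper":-0.3},{"translation":[0,0,0.002],"turn":[0,0,0],"gripper":-0.3},{"translation":[0,0,-0.04],"turn":[0,0,0],"gripper":-0.3},{"translation":[0,0,-0.09],"turn":[0,0,0],"gripper":-0.3},{"translation":[0,0,-0.1],"turn":[0,0,0],"gripper":-0.3}]'; python3 - <<'E'
from tops import *
p=cams.grab_frame("wrist")
for g in[(.463,.138),(.508,.238)]:
  u=tuple(int(a) for a in np.round(proj(p,(*g,.088))))
  print(u,p["frame"][u[1],u[0]],top(p,u,lo=9),top(p,u,lo=12))
E
python3 go.py .508,.239,.15,-4
```

```text
t: 9.55
ee_pos: [0.4678, 0.1384, 0.1603]
ee_rot: [3.141, -0.01, 0.318]
wrist_force: [1.3, -0.1, -0.2]
width: 0.65
grasp_force: 0.0
(316, 214) [138 140 143] (((462.3680114746094, 136.93289184570312), (18.150476455688477, 17.940162658691406), 18.118057250976562), 514) (((462.3695068359375, 136.9285125732422), (18.15047264099121, 17.94941520690918), 18.118101119995117), 519)
(201, 115) [137 137 142] (((505.3167724609375, 237.29505920410156), (18.291706085205078, 18.56032371520996), 84.83349609375), 693) (((505.3011474609375, 237.25526428222656), (18.494709014892578, 18.701274871826172), 85.25125885009766), 706)
[ 0.0698 -0.083   0.0105] [-0.06 -0.55 22.2 ] dist 0.109
```

```bash
python3 -m inch '[{"translation":[0.067,-0.082,0],"turn":[0,0,23],"gripper":-0.3},{"translation":[0.067,-0.082,0],"turn":[0,0,23],"gripper":-0.3},{"translation":[0.067,-0.082,0.01],"turn":[0,0,23],"gripper":-0.3},{"translation":[0.067,-0.082,0.01],"turn":[0,0,23],"gripper":-0.3},{"translation":[0.067,-0.082,0.01],"turn":[0,0,23],"gripper":-0.3}]'; python3 - <<'E'
from tops import *
p=cams.grab_frame("wrist")
for g in[(.505,.237),(.524,.347)]:
  u=tuple(int(a) for a in np.round(proj(p,(*g,.088))))
  print(u,p["frame"][u[1],u[0]],top(p,u,lo=9),top(p,u,lo=12))
E
python3 go.py .505,.237,.0525,-5
```

```text
t: 10.1
ee_pos: [0.5004, 0.2355, 0.1426]
ee_rot: [3.139, 0.004, -0.081]
wrist_force: [0.1, -0.6, 0.2]
width: 0.646
grasp_force: 0.0
(315, 210) [107 109 113] (((502.9202575683594, 237.0517120361328), (8.717179298400879e-06, 5.303897380828857), 85.15080261230469), 8) (((502.9202575683594, 237.0517120361328), (8.717179298400879e-06, 5.303897380828857), 85.15080261230469), 8)
(155, 196) [127 129 134] (((525.2396240234375, 346.6064453125), (18.14067268371582, 18.86488151550293), 71.18344116210938), 656) (((525.1746215820312, 346.6759948730469), (18.286563873291016, 18.87908935546875), 71.91900634765625), 666)
[ 0.0044 -0.0022  0.0907] [0.09 0.14 0.32] dist 0.091
```

```bash
python3 - <<'E'
from tops import *
p=cams.grab_frame("wrist")
b=proj(p,(.505,.237,.088))
for d in[(0,-6),(0,6),(5,-6),(-5,6)]:
  u=tuple(int(a) for a in np.round(b+d))
  print(u,p["frame"][u[1],u[0]],top(p,u,lo=12))
E
python3 go.py .505,.237,.0525,-5
```

```text
(315, 204) [132 135 139] (((507.6429443359375, 237.8999786376953), (18.431385040283203, 14.25097942352295), 85.22888946533203), 386)
(315, 216) [86 89 93] (((500.80291748046875, 237.4381866455078), (17.93722915649414, 9.942163467407227), 85.22022247314453), 256)
(320, 204) [128 130 135] (((507.6429443359375, 237.89999389648438), (18.431386947631836, 14.250981330871582), 85.22891998291016), 396)
(310, 216) [142 145 150] (((507.6348571777344, 237.91635131835938), (18.443788528442383, 14.207029342651367), 85.726806640625), 378)
[ 0.0039 -0.0022  0.0913] [0.06 0.09 0.27] dist 0.091
```

```bash
python3 -m inch '[{"translation":[0.004,-0.0025,0.03],"turn":[0,0,0],"gripper":-0.3},{"translation":[0.004,-0.0025,0.07],"turn":[0,0,0],"gripper":-0.3},{"translation":[0.004,-0.0025,0.09],"turn":[0,0,0],"gripper":-0.3},{"translation":[0.004,-0.0025,0.09],"turn":[0,0,0],"gripper":1},{"translation":[0.004,-0.0025,0.09],"turn":[0,0,0],"gripper":1},{"translation":[0.004,-0.0025,0.09],"turn":[0,0,0],"gripper":1},{"translation":[0.004,-0.0025,0.09],"turn":[0,0,0],"gripper":1},{"translation":[0.004,-0.0025,0.09],"turn":[0,0,0],"gripper":1}]' 45
python3 -m inch '[{"translation":[0,0,-0.05],"turn":[0,0,0],"gripper":1},{"translation":[0,0,-0.1],"turn":[0,0,0],"gripper":1},{"translation":[0,0,-0.12],"turn":[0,0,0],"gripper":1},{"translation":[0,0.05,-0.12],"turn":[0,0,0],"gripper":1},{"translation":[0,0.05,-0.12],"turn":[0,0,0],"gripper":1}]'
python3 go.py .553,-.044,.172,8.07
```

```text
t: 11.0
ee_pos: [0.5072, 0.2387, 0.0562]
ee_rot: [-3.14, -0.002, -0.084]
wrist_force: [0.8, -1.0, -1.6]
width: 0.224
grasp_force: 43.7
t: 11.5
ee_pos: [0.5016, 0.1852, 0.1757]
ee_rot: [3.139, -0.001, -0.085]
wrist_force: [0.2, 0.7, -3.1]
width: 0.228
grasp_force: 44.8
[0.0707 0.224  0.0043] [  0.13  -0.05 -12.96] dist 0.235
```

```bash
python3 -m inch '[{"translation":[0.07,0.224,0],"turn":[0,0,-13],"gripper":1},{"translation":[0.07,0.224,0],"turn":[0,0,-13],"gripper":1},{"translation":[0.07,0.224,0],"turn":[0,0,-13],"gripper":1},{"translation":[0.07,0.224,0],"turn":[0,0,-13],"gripper":1},{"translation":[0.07,0.224,0],"turn":[0,0,-13],"gripper":1},{"translation":[0.07,0.224,0],"turn":[0,0,-13],"gripper":1},{"translation":[0.07,0.224,0],"turn":[0,0,-13],"gripper":1},{"translation":[0.07,0.224,0],"turn":[0,0,-13],"gripper":1}]'
python3 go.py .553,-.044,.125,8.07
```

```text
t: 12.3
ee_pos: [0.5523, -0.0396, 0.1741]
ee_rot: [-3.141, 0.001, 0.143]
wrist_force: [0.2, 0.2, -3.2]
width: 0.229
grasp_force: 44.8
[0.0001 0.0045 0.0491] [-0.05  0.06  0.15] dist 0.049
```

```bash
python3 -m inch '[{"translation":[0,0.0045,0.01],"turn":[0,0,0],"gripper":1},{"translation":[0,0.0045,0.02],"turn":[0,0,0],"gripper":1},{"translation":[0,0.0045,0.03],"turn":[0,0,0],"gripper":1},{"translation":[0,0.0045,0.04],"turn":[0,0,0],"gripper":1},{"translation":[0,0.0045,0.049],"turn":[0,0,0],"gripper":1},{"translation":[0,0.0045,0.049],"turn":[0,0,0],"gripper":1}]'
python3 -m inch '[{"translation":[0,0,0.004],"turn":[0,0,0],"gripper":1},{"translation":[0,0,0.008],"turn":[0,0,0],"gripper":1},{"translation":[0,0,0.011],"turn":[0,0,0],"gripper":1},{"translation":[0,0,0.011],"turn":[0,0,0],"gripper":1}]'
```

```text
t: 12.9
ee_pos: [0.5521, -0.0446, 0.1233]
ee_rot: [-3.141, 0.004, 0.143]
wrist_force: [0.0, -0.7, -2.7]
width: 0.222
grasp_force: 44.8
t: 13.3
ee_pos: [0.5534, -0.0449, 0.1143]
ee_rot: [-3.141, 0.001, 0.143]
wrist_force: [-0.1, -0.1, -2.7]
width: 0.227
grasp_force: 44.8
```

Past socket_a's stop with no contact. Continue down.

```bash
python3 -m inch '[{"translation":[0,0,0.003],"turn":[0,0,0],"gripper":1},{"translation":[0,0,0.006],"turn":[0,0,0],"gripper":1},{"translation":[0,0,0.009],"turn":[0,0,0],"gripper":1},{"translation":[0,0,0.009],"turn":[0,0,0],"gripper":1}]'
```

```text
t: 13.7
ee_pos: [0.5548, -0.0441, 0.1062]
ee_rot: [-3.141, -0.003, 0.142]
wrist_force: [1.6, 3.1, -0.4]
width: 0.223
grasp_force: 44.9
```

```bash
python3 -m inch '[{"translation":[0,0,0.003],"turn":[0,0,0],"gripper":1},{"translation":[0,0,0.006],"turn":[0,0,0],"gripper":1},{"translation":[0,0,0.006],"turn":[0,0,0],"gripper":1},{"translation":[0,0,0.006],"turn":[0,0,0],"gripper":1}]'
python3 - <<'E'
from h import *
for i in range(3):
  q=cams.grab_frame("scene");s=env.state();print(s["ee_pos"],s["wrist_force"],s["grasp_force"])
cv2.imwrite("pics/c5.png",cv2.resize(q["frame"][170:270,200:340,::-1],(700,500),interpolation=2))
E
```

```text
t: 14.1
ee_pos: [0.5556, -0.0444, 0.1038]
ee_rot: [-3.141, -0.004, 0.143]
wrist_force: [-4.4, 4.9, 21.0]
width: 0.222
grasp_force: 45.0
[ 0.55565302 -0.04442851  0.10382539] [-5.44166752  5.40812083 21.3201396 ] 45.00310119241476
[ 0.55565018 -0.0444055   0.10380132] [-4.98264338  5.29921548 20.33681262] 45.00317361205816
[ 0.55562631 -0.04443941  0.10380467] [-4.44051609  5.36461475 20.24412188] 45.00320518389344
```

View pics/c5.png

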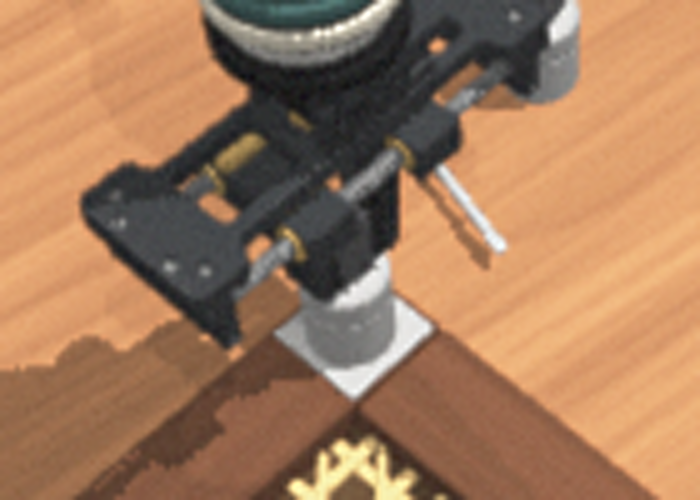

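The socket stands at crop (350,315), apparently flush on the plate at (355,345), with no gap visible. Checking its mouth height numerically.

```bash
python3 - <<'E'
from h import *
q=cams.grab_frame("scene");f=q["frame"][:,:,::-1]
im=cv2.resize(f[215:255,250:295],(675,600),interpolation=cv2.INTER_CUBIC)
a=np.linspace(0,2*np.pi,120)
for z,c in((.048,(0,255,0)),(.055,(0,0,255)),(.098,(0,255,0)),(.105,(0,0,255))):
  P=np.array([(proj(q,(.553+.02*np.cos(t),-.044+.02*np.sin(t),z))-(250,215)+.5)*15 for t in a]).astype(np.int32)
  cv2.polylines(im,[P],True,c,1)
cv2.imwrite("pics/c6.png",im)
E
```

```text
(no output)
```

View pics/c6.png

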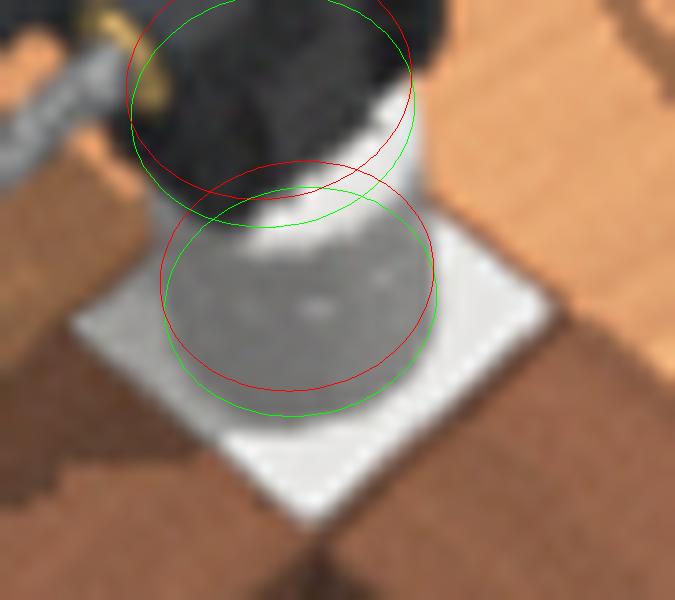

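The mouth's lower edge lies on the green ring, which marks plate level, and not on the red ring 7 mm higher. The socket is fully home, so I'm handing in.

```bash
python3 -c "
from h import *
s=env.state();print(s['t'],s['grasp_force'],s['wrist_force']);print(env.job_done())"
```

```text
14.3 45.00305313616991 [-5.03998903  4.35308321 19.61616122]
the job is handed in; nothing more can be done
None
```

The job is handed in: the second socket I tried (socket_c, going by where it stopped) sits flush on the plate over the nut, still gripped at 45 N; the first (socket_a, by the same test) is back upright on the bench, and the third was never touched.

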